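# Kit the gate-hinge steel into its nest tray

### The arm

A 6-joint arm with a two-finger parallel gripper is mounted at the origin on a cart in front of the work surface, level with it; the furniture and walls round the work are solid. World frame = base frame: x ahead of the robot, y to its left, z up, the work surface at z = 0. Lengths are in mm, angles in rad, forces in N, time in s.
With the tool pointing down it reaches from about 350 to 875 mm from the base axis. Payload 4.2 kg.
Tool frame: the origin (TCP) lies at the very end of the fingers, on their centre line; the grasp point (between the pads) lies arm.grip_depth behind it (arm.grip_depth is the distance from the TCP to the grasp point, in mm); z points along the fingers, y is the direction in which the jaws open and shut (so a half turn about z gives the same grasp; the last joint's range is limited). The gripper opens to 85 mm and grips with 20 to 120 N. Pads are 22 mm wide; open, the fingers measure 114 mm over their backs; the gripper's body (76 mm by 85 mm) begins 54 mm behind the grasp point. The pads swing forward as they close: fully open they stand 13 mm farther back than shut.
Start: joints at [-0.929, 0.385, 0.008, 0, -1.194, -0.259], TCP at [233.463, -579.736, 231.312] pointing down, gripper open.
Joint ranges: [-3.14, 3.14], [-1.21, 2.06], [-1.07, 1.41], [-3.16, 2.05], [-2.99, -0.16], [-3.1, 3.1]. Speed limits (rad/s): [2.79, 2.79, 3.14, 3.14, 3.14, 3.14].

### API

Orientations are given as a unit quaternion [x, y, z, w].
In Python, from bench import arm, optics, workorder gives the robot as it stands. The module is installed in compiled form; this text tells all that it offers.
- The arm moves only by the tool play_rows, never from a script. Its arguments are lists of equal length, an entry for each row: "travel": the shift along the tool's x, y, z in m, a list of three; "rotation": the turn, a rotation vector about the tool's x, y, z in rad, a list of three; "grip": the opening, from 0 (shut) to 1 (fully open). In form: {"travel": [[x, y, z], ...], "rotation": [[rx, ry, rz], ...], "grip": [grip, ...]}. A call has 1 to 12 rows; each row shifts and turns the commanded pose from where the row before left it, along the tool's axes as they then stand; what a row does not reach is not made up. A row lasts 1/12 s, in which the tool goes at most 41.7 mm and 7.16 degrees, less where a joint would pass 70% of its speed; a pose out of reach is approached as far as the arm can. A call is refused whole if a number of a shift passes 0.0417 or a number of a turn 0.125, either way. A call with a gripper value outside its range is refused whole. The fingers move at their own pace and stop on an object; the grip force is fixed at half the most. Time passes only in rows, so rows that do not move let the fingers close. It gives the time, the measured TCP pose, the force and the opening at its end, in the units of the state.
- arm.read_state(): the state, without advancing time (a new reading comes with each control period).
- optics.get_image(name): name is "scene" or "side" or "wrist"; returns a dict with "image" (384x512x3 uint8, blue, green, red), "depth" (384x512 float32, mm along the optical axis (not along the pixel's ray), 0 where there is no reading), "camera_matrix" (3x3 intrinsics, pixels), "R" (3x3) and "t" (3): a world point X has camera coordinates R X + t; the wrist camera has in their place "hand_eye" (4x4, takes a point from camera to tool coordinates, whose origin is the TCP and whose axes are the flange's). Camera axes: x right, y down, z forward; pixel columns grow to the right and rows downward; lengths in mm; the calibration is good to about 2 mm. A picture is of the moment at which its call begins: read the wrist's pose just before it.
- workorder.job_done(): hands the job in, once; it reports no verdict.
The state is a dict: "clock": time; "joints": joint angles; "joint_vel": joint speeds; "joint_efforts": joint torques, N m; "position": TCP position; "ee_rot": TCP orientation; "contact_force": force on the tool from outside, world axes, zero at the start; "wrist_torque": the same for the moment, N m; "gripper_width": finger opening in mm.
Only numpy, scipy, OpenCV 4.12 (cv2) and the standard library are available. Lean on these libraries where they do the work, as an engineer would, in place of code of your own. Each camera call takes 0.05 s, during which the arm holds its last target. There are 200 camera calls.

### The job

Kit up the gate-hinge job for the welder: lay the square tube, the drilled strap, the gusset plate and the wide hinge bush in the kit tray, each down in the nest that is cut to its shape. The longer undrilled flat and the slim bush belong to another job: leave them where they are.

Things in the scene. Friction and masses are not known exactly. Their poses are not given: they have to be found in the camera images.
- square_tube: brown mill-scale square steel tube, 40 x 40 mm section, 120 mm long, lying on the table; origin at the centre of its underside, y along its length, z up
- drilled_strap: dark flat steel strap 34 x 80 mm, 8 mm thick, with an 11 mm bolt hole near each end, lying flat; origin at the centre of its underside, y along its length, z up
- gusset_plate: dark steel gusset plate, 10 mm thick, lying flat: a right-angled triangle with its corners clipped. Its long edge (80 mm, along y) is at x = -18 mm, its short clipped edge (20 mm, parallel to it) at x = +18 mm, so it is gripped across x, 36 mm wide. Origin on the underside, halfway between these edges; z up
- wide_bush: dark thick-walled steel hinge bush standing on end, outside diameter 42 mm, 50 mm tall, bore 22 mm; origin at the centre of its underside, z up
- flat_blank: look-alike, to be left: plain dark steel flat without holes, 32 x 110 mm, 8 mm thick, lying flat; origin at the centre of its underside, y along its length
- slim_bush: look-alike, to be left: slimmer steel bush standing on end, outside diameter 28 mm, 50 mm tall, bore 16 mm; origin at the centre of its underside
- nest_tube: off-white plastic block 86x146x15 mm, one of four side by side (in any order) in the fixed 360x156 mm tray, rim 21 mm above the table. Origin: centre of the black recess floor, 8 mm above the table; y along the 146 mm, z up; recess 9 mm deep. Long rectangular recess 56 x 136 mm (136 along y) for the square tube, which lies along y, either way round
- nest_strap: off-white plastic block 86x146x15 mm, one of four side by side (in any order) in the fixed 360x156 mm tray, rim 21 mm above the table. Origin: centre of the black recess floor, 8 mm above the table; y along the 146 mm, z up; recess 9 mm deep. Rectangular recess 50 x 96 mm (96 along y), crossed at mid-length along x by a 44 mm wide finger groove of the same depth. For the strap, lying along y, either way round
- nest_gusset: off-white plastic block 86x146x15 mm, one of four side by side (in any order) in the fixed 360x156 mm tray, rim 21 mm above the table. Origin: centre of the black recess floor, 8 mm above the table; y along the 146 mm, z up; recess 9 mm deep. Recess 8 mm larger all round than the gusset, crossed at mid-length along x by a 44 mm wide finger groove of the same depth. Seated, plate and nest axes agree
- nest_bush: off-white plastic block 86x146x15 mm, one of four side by side (in any order) in the fixed 360x156 mm tray, rim 21 mm above the table. Origin: centre of the black recess floor, 8 mm above the table; y along the 146 mm, z up; recess 9 mm deep. Round recess, 58 mm in diameter, for the wide bush, standing on end
Not all that is in view belongs to the job. What is shaped like the gusset_plate but turquoise is not meant.

How it is judged:
By the outcome, as a careful person would: the job done as asked, in the order asked, and still so for the second after the job is handed in, with the robot touching nothing.
It also fails if it takes over 102 s, if anything falls off the work surface, if the arm or the gripper's body presses on something with over 40 N, if the wrist force passes 120 N, or if a joint passes its speed limit or range.

## Working session

There is one attempt and no reset: what is moved stays moved. The work goes in short steps, Python scripts to look and compute and a tool call to move; the robot and the scene stay as the last step left them, time stands still between calls to the robot, and variables do not carry over. Pictures are saved under pics/ and viewed, about 12 in all and at most 16, crops included, and the job is handed in when it is done.

Besides the shell and the picture viewer there is one more tool, called after ">>>" by a JSON object that holds its "name" and its "arguments", one argument or row to a line. play_rows: Moves the arm, as the interface text tells. Its arguments: {"type":"object","properties":{"travel":{"type":"array","items":{"type":"array","items":{"type":"number"}}},"rotation":{"type":"array","items":{"type":"array","items":{"type":"number"}}},"grip":{"type":"array","items":{"type":"number"}}},"required":["travel","rotation","grip"]}

```bash
mkdir -p pics; cat > h.py <<'E'
import numpy as np, cv2
from scipy.spatial.transform import Rotation as Ro
from bench import arm, optics, workorder
def cam(n):
    s=arm.read_state(); g=optics.get_image(n)
    if 'hand_eye' in g:
        T=np.eye(4);T[:3,:3]=Ro.from_quat(s['ee_rot']).as_matrix();T[:3,3]=s['position']
        T=T@np.array(g['hand_eye']); R=T[:3,:3].T; t=-R@T[:3,3]
    else: R=np.array(g['R']);t=np.array(g['t'])
    return g['image'],g['depth'],np.array(g['camera_matrix']),R,t
def cast(uv,z,K,R,t):
    uv=np.atleast_2d(uv).astype(float); c=-R.T@t
    d=np.c_[uv,np.ones(len(uv))]@np.linalg.inv(K).T@R
    return c+d*((z-c[2])/d[:,2])[:,None]
E
python3 - <<'E'
from h import *
print(arm.grip_depth, arm.read_state())
for n in('scene','side','wrist'):
    c=cam(n); cv2.imwrite(f'pics/{n}0.png',c[0]); np.savez(f'{n}0.npz',*c); print(n,-c[3].T@c[4],c[3][2])
E
```

```text
18.700000000000003 {'clock': 0.0, 'joints': array([-9.29396755e-01,  3.85555874e-01,  6.60399567e-03, -4.95542601e-04,
       -1.19398525e+00, -2.58588739e-01]), 'joint_vel': array([-0.00165739, -0.00081047, -0.0001277 ,  0.00050094, -0.00052041,
        0.0012643 ]), 'joint_efforts': array([ 2.81176006e-03, -3.92285335e+01,  1.88399416e+01,  4.18609634e+00,
       -4.66902566e-03,  1.89654492e-05]), 'position': array([ 233.24439454, -579.21094465,  230.21395957]), 'ee_rot': array([-1.90148972e-01,  9.81754638e-01,  1.06400989e-03, -2.58217001e-04]), 'contact_force': array([-0.09483507, -0.03538748, -0.77773636]), 'wrist_torque': array([ 0.02886177, -0.04438359,  0.03543729]), 'gripper_width': 85.7050229817622}
scene [1626.99670488 -362.72832082  595.93305302] [-0.84110248  0.29609469 -0.45263071]
side [  568.26225693 -1015.67552735   451.26529315] [ 0.02538615  0.93371206 -0.35712369]
wrist [ 163.30967401 -608.44850402  373.10514648] [ 0.27692298  0.11367884 -0.95414401]
```

View pics/scene0.png

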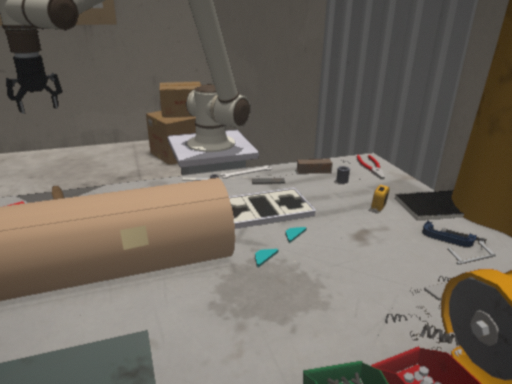

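View pics/side0.png

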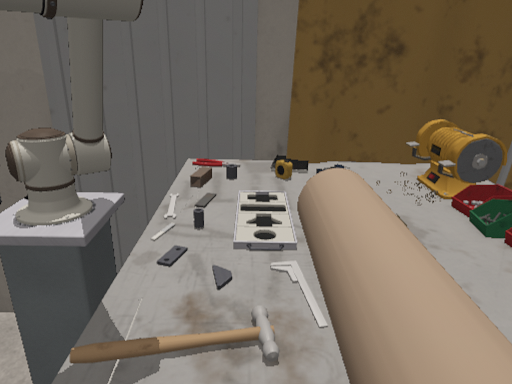

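The side view shows the tube (202,177), bushes (232,171) and (199,218), the undrilled flat (206,200), the drilled strap (172,256), the gusset (222,276) and the tray (264,218). The scene view adds the tray behind the tan cylinder.

```bash
python3 - <<'E'
from h import *
d=np.load('side0.npz'); im,D,K,R,t=[d[f'arr_{i}'] for i in range(5)]
for n,uv,z in [('tube',(202,177),20),('bushfar',(232,172),25),('bushnear',(199,218),25),('blank',(206,200),8),('strap',(172,256),8),('gus',(222,277),10),('traytl',(239,192),21),('traytr',(289,192),21),('traybr',(295,244),21),('traybl',(236,244),21),('bushrec',(264,236),8),('n2',(263,220),8),('n3',(263,208),8),('n4',(262,197),8),('wrench',(172,206),0),('cyl',(310,190),80),('ham',(265,335),20)]:
    p=cast(uv,z,K,R,t)[0]; print(n,p.round(),'dep',D[uv[1],uv[0]].round(), (R@p+t)[2].round())
# bush widths: 
c=cv2.resize(im[140:300,130:320],None,fx=4,fy=3.7,interpolation=cv2.INTER_CUBIC); cv2.imwrite('pics/sidec.png',c)
E
```

```text
tube [395. 275.  20.] dep 1326.0 1354.0
bushfar [501. 326.  25.] dep 1395.0 1403.0
bushnear [433. -92.  25.] dep 997.0 1011.0
blank [431.  81.   8.] dep 1186.0 1179.0
strap [ 393. -266.    8.] dep 855.0 854.0
gus [ 514. -351.   10.] dep 778.0 777.0
traytl [534. 124.  21.] dep 1222.0 1217.0
traytr [699. 133.  21.] dep 1294.0 1230.0
traybr [ 681. -224.   21.] dep 907.0 896.0
traybl [ 539. -228.   21.] dep 908.0 888.0
bushrec [ 608. -159.    8.] dep 963.0 959.0
n2 [608. -62.   8.] dep 1051.0 1050.0
n3 [611.  25.   8.] dep 1137.0 1131.0
n4 [610. 116.   8.] dep 1222.0 1216.0
wrench [330.  47.   0.] dep 1137.0 1147.0
cyl [745.  -5.  80.] dep 861.0 1081.0
ham [ 598. -532.   20.] dep 600.0 607.0
```

View pics/sidec.png

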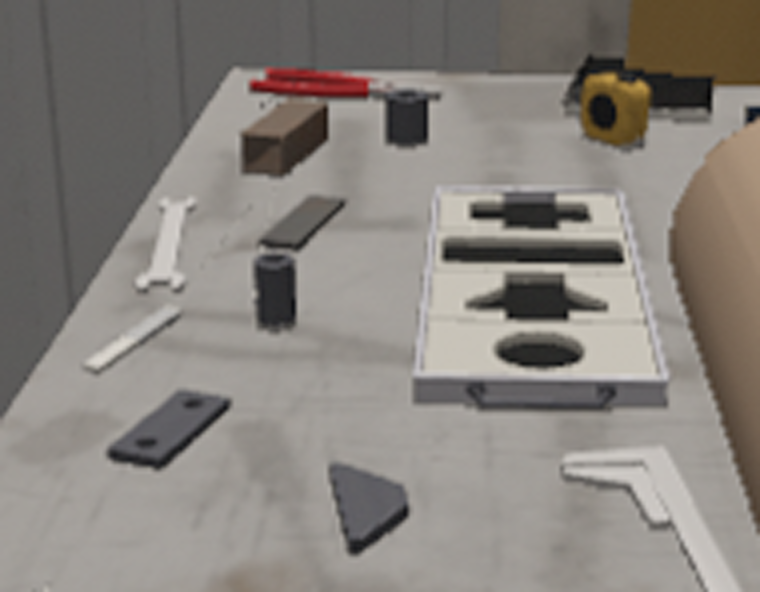

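View pics/wrist0.png

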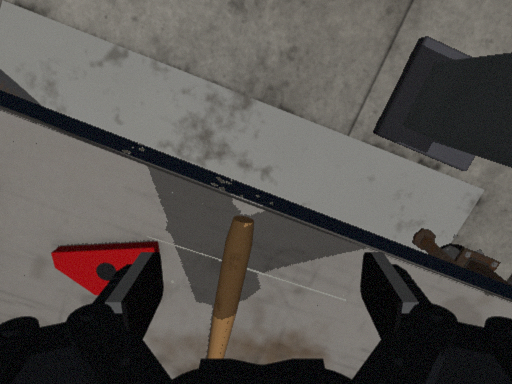

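Near bush is 10 px wide at 1.0 m and far bush about 10.5 px at 1.4 m, so the far one (232,171) is the wide bush. Nest order from near to far is bush, gusset, tube, strap. The wrist view shows only table edge and hammer. I'm moving over the tube now.

>>> {"name": "play_rows", "arguments": {
  "travel": [
    [-0.029,0.028,0],
    [-0.029,0.028,0],
    [-0.029,0.028,0],
    [-0.029,0.028,0],
    [-0.029,0.028,0],
    [-0.029,0.028,0],
    [-0.029,0.028,0],
    [-0.029,0.028,0],
    [-0.029,0.028,0],
    [-0.029,0.028,0],
    [-0.029,0.028,0],
    [-0.029,0.028,0]
  ],
  "rotation": [
    [0,0,0],
    [0,0,0],
    [0,0,0],
    [0,0,0],
    [0,0,0],
    [0,0,0],
    [0,0,0],
    [0,0,0],
    [0,0,0],
    [0,0,0],
    [0,0,0],
    [0,0,0]
  ],
  "grip": [1,1,1,1,1,1,1,1,1,1,1,1]
}}

```text
clock: 1.15
position: [430.9, -136.1, 231.4]
ee_rot: [-0.19, 0.982, 0.0, 0.0]
contact_force: [-0.0, 0.7, -0.2]
gripper_width: 85.3
```

>>> {"name": "play_rows", "arguments": {
  "travel": [
    [-0.01,0.033,0],
    [-0.01,0.033,0],
    [-0.01,0.033,0],
    [-0.01,0.033,0],
    [-0.01,0.033,0],
    [-0.01,0.033,0],
    [-0.01,0.033,0],
    [-0.01,0.033,0],
    [-0.01,0.033,0],
    [-0.01,0.033,0],
    [-0.01,0.033,0],
    [-0.01,0.033,0]
  ],
  "rotation": [
    [0,0,0],
    [0,0,0],
    [0,0,0],
    [0,0,0],
    [0,0,0],
    [0,0,0],
    [0,0,0],
    [0,0,0],
    [0,0,0],
    [0,0,0],
    [0,0,0],
    [0,0,0]
  ],
  "grip": [1,1,1,1,1,1,1,1,1,1,1,1]
}}

```text
clock: 2.15
position: [393.5, 275.6, 231.3]
ee_rot: [-0.19, 0.982, -0.0, -0.0]
contact_force: [0.5, -0.1, -0.8]
gripper_width: 85.4
```

```bash
cat >> h.py <<'E'
def th():
    M=Ro.from_quat(arm.read_state()['ee_rot']).as_matrix(); return np.degrees(np.arctan2(M[1,1],M[0,1]))
def go(x,y,z,theta):
    s=arm.read_state(); p=np.array(s['position']); M=Ro.from_quat(s['ee_rot']).as_matrix()
    dth=(theta-th()+90)%180-90; a=np.radians(th()+dth)
    ty=np.array([np.cos(a),np.sin(a)]); tx=np.array([-ty[1],ty[0]])
    d=np.array([x,y])-p[:2]
    print('rz tool %.3f (%.1f deg) then tx %.1f ty %.1f tz %.1f | now'%(-np.radians(dth),dth,d@tx,d@ty,p[2]-z),p.round(1),'th %.1f j6 %.2f w %.1f t %.1f'%(th(),s['joints'][5],s['gripper_width'],s['clock']))
E
python3 - <<'E'
from h import *
go(395,275,230,112)
c=cam('wrist'); cv2.imwrite('pics/w1.png',c[0]); np.savez('w1.npz',*c)
print(arm.read_state()['ee_rot'])
E
```

```text
rz tool -0.001 (0.0 deg) then tx -1.2 ty -1.2 tz 1.3 | now [393.5 275.6 231.3] th 112.0 j6 -2.14 w 85.4 t 2.1
[-0.19208218  0.98137754  0.00102236  0.00122952]
```

View pics/w1.png

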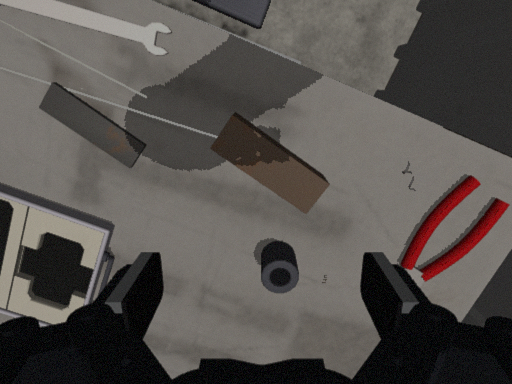

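The view shows the tube (270,163), wide bush (280,268), flat blank (92,125) and strap nest (55,270). I'll measure these from the height map.

```bash
cat >> h.py <<'E'
def pts(c):
    im,D,K,R,t=c; v,u=np.mgrid[:D.shape[0],:D.shape[1]]
    P=np.stack([(u-K[0,2])/K[0,0]*D,(v-K[1,2])/K[1,1]*D,D],-1)
    P=(P-t)@R; P[D==0]=np.nan; return P
def blobs(c,lo,hi,amin=150):
    P=pts(c); m=((P[...,2]>lo)&(P[...,2]<hi)).astype(np.uint8)
    n,l,s,cc=cv2.connectedComponentsWithStats(cv2.morphologyEx(m,cv2.MORPH_OPEN,np.ones((3,3),np.uint8)))
    for i in range(1,n):
        if s[i,4]<amin: continue
        q=P[l==i]; r=cv2.minAreaRect(q[:,:2].astype(np.float32))
        b=cv2.boxPoints(r); e=[b[1]-b[0],b[2]-b[1]]; e=max(e,key=np.linalg.norm)
        print('px',cc[i].round(),'n',s[i,4],'ctr',np.round(r[0],1),'size',np.round(sorted(r[1]),1),'long axis deg %.1f'%(np.degrees(np.arctan2(e[1],e[0]))%180),'z %.1f'%np.median(q[:,2]))
E
python3 - <<'E'
from h import *
d=np.load('w1.npz'); c=[d[f'arr_{i}'] for i in range(5)]
P=pts(c); print('table',np.nanmedian(P[200:230,180:240,2]))
blobs(c,33,60); print(); blobs(c,5,12); print(); blobs(c,17,32)
E
```

```text
table 0.09580649829319317
px [269. 164.] n 4713 ctr [393.5 284.8] size [ 40.4 120.1] long axis deg 76.5 z 40.1
px [279. 273.] n 1116 ctr [500.2 339. ] size [40.3 40.8] long axis deg 21.3 z 49.3

px [41.  6.] n 234 ctr [337.4  23.7] size [13.7 18.6] long axis deg 107.4 z 6.2
px [112.  26.] n 1474 ctr [325.1  88.3] size [ 29.1 109. ] long axis deg 92.2 z 6.1
px [ 91. 125.] n 3216 ctr [430.8  96.3] size [ 33.  110.4] long axis deg 75.1 z 8.0
px [434. 216.] n 431 ctr [390.2 484.4] size [ 12.7 127.8] long axis deg 172.6 z 9.2
px [  4. 225.] n 523 ctr [587.9  31.6] size [14.8 81.4] long axis deg 8.8 z 8.0
px [476. 226.] n 309 ctr [377.9 535.8] size [ 6.7 77.8] long axis deg 168.9 z 8.9
px [ 55. 269.] n 3610 ctr [615.6  95.5] size [85.1 93.1] long axis deg 179.3 z 8.1
px [107. 272.] n 167 ctr [596.9 154.2] size [ 6.2 50.6] long axis deg 178.9 z 7.6

px [ 70. 234.] n 1050 ctr [557.2 110.4] size [ 81.8 159.7] long axis deg 49.1 z 20.1
px [277. 251.] n 188 ctr [487.1 332. ] size [12.  36.2] long axis deg 118.3 z 24.6
```

```bash
python3 -c "
from h import *
go(393.5,284.8,14,166.5)"
```

```text
rz tool -0.949 (54.4 deg) then tx -3.8 ty 1.8 tz 217.2 | now [394.4 280.7 231.2] th 112.1 j6 -2.14 w 85.4 t 2.2
```

>>> {"name": "play_rows", "arguments": {
  "travel": [
    [0,0,0.015],
    [0,0,0.015],
    [0,0,0.015],
    [0,0,0.015],
    [0,0,0.015],
    [0,0,0.015],
    [0,0,0.015],
    [0,0,0.015],
    [-0.004,0.002,0.015],
    [0,0,0.015],
    [0,0,0],
    [0,0,0]
  ],
  "rotation": [
    [0,0,-0.119],
    [0,0,-0.119],
    [0,0,-0.119],
    [0,0,-0.119],
    [0,0,-0.119],
    [0,0,-0.119],
    [0,0,-0.119],
    [0,0,-0.116],
    [0,0,0],
    [0,0,0],
    [0,0,0],
    [0,0,0]
  ],
  "grip": [1,1,1,1,1,1,1,1,1,1,1,1]
}}

```text
clock: 3.2
position: [392.9, 278.0, 80.8]
ee_rot: [-0.618, 0.786, -0.0, -0.001]
contact_force: [1.4, 0.1, 1.0]
gripper_width: 85.1
```

```bash
python3 -c "
from h import *
go(393.5,284.8,14,166.5)"
```

```text
rz tool -0.003 (0.2 deg) then tx -6.8 ty 1.0 tz 66.8 | now [392.9 278.   80.8] th 166.3 j6 -1.19 w 85.1 t 3.2
```

>>> {"name": "play_rows", "arguments": {
  "travel": [
    [-0.006,0.001,0.017],
    [0,0,0.017],
    [0,0,0.017],
    [0,0,0.016],
    [0,0,0],
    [0,0,0],
    [0,0,0],
    [0,0,0],
    [0,0,0],
    [0,0,0],
    [0,0,0],
    [0,0,0]
  ],
  "rotation": [
    [0,0,0],
    [0,0,0],
    [0,0,0],
    [0,0,0],
    [0,0,0],
    [0,0,0],
    [0,0,0],
    [0,0,0],
    [0,0,0],
    [0,0,0],
    [0,0,0],
    [0,0,0]
  ],
  "grip": [1,1,1,1,1,1,0,0,0,0,0,0]
}}

```text
clock: 4.2
position: [394.1, 285.2, 15.5]
ee_rot: [-0.618, 0.786, 0.0, 0.001]
contact_force: [-0.8, -1.2, 5.0]
gripper_width: 39.0
```

```bash
python3 -c "
from h import *
go(570,20,230,90)"
```

```text
rz tool 1.332 (-76.3 deg) then tx -175.9 ty -265.2 tz -214.5 | now [394.1 285.2  15.5] th 166.3 j6 -1.20 w 39.0 t 4.2
```

>>> {"name": "play_rows", "arguments": {
  "travel": [
    [0,0,-0.018],
    [0,0,-0.018],
    [0,0,-0.018],
    [0,0,-0.018],
    [0,0,-0.018],
    [0,0,-0.018],
    [0,0,-0.018],
    [0,0,-0.018],
    [0,0,-0.018],
    [0,0,-0.018],
    [0,0,-0.018],
    [0,0,-0.016]
  ],
  "rotation": [
    [0,0,0],
    [0,0,0.121],
    [0,0,0.121],
    [0,0,0.121],
    [0,0,0.121],
    [0,0,0.121],
    [0,0,0.121],
    [0,0,0.121],
    [0,0,0.121],
    [0,0,0.121],
    [0,0,0.121],
    [0,0,0.121]
  ],
  "grip": [0,0,0,0,0,0,0,0,0,0,0,0]
}}

```text
clock: 5.2
position: [393.1, 284.0, 229.1]
ee_rot: [0.003, 1.0, 0.0, -0.0]
contact_force: [0.1, 0.3, -1.9]
gripper_width: 38.9
```

>>> {"name": "play_rows", "arguments": {
  "travel": [
    [-0.0176,-0.0265,0],
    [-0.0176,-0.0265,0],
    [-0.0176,-0.0265,0],
    [-0.0176,-0.0265,0],
    [-0.0176,-0.0265,0],
    [-0.0176,-0.0265,0],
    [-0.0176,-0.0265,0],
    [-0.0176,-0.0265,0],
    [-0.0176,-0.0265,0],
    [-0.0176,-0.0265,0],
    [0,0,0],
    [0,0,0]
  ],
  "rotation": [
    [0,0,0],
    [0,0,0],
    [0,0,0],
    [0,0,0],
    [0,0,0],
    [0,0,0],
    [0,0,0],
    [0,0,0],
    [0,0,0],
    [0,0,0],
    [0,0,0],
    [0,0,0]
  ],
  "grip": [0,0,0,0,0,0,0,0,0,0,0,0]
}}

```text
clock: 6.2
position: [569.5, 18.2, 227.1]
ee_rot: [0.001, 1.0, -0.0, -0.001]
contact_force: [-0.0, 0.1, -2.8]
gripper_width: 38.6
```

```bash
python3 - <<'E'
from h import *
go(610,20,60,90)
c=cam('wrist'); cv2.imwrite('pics/w2.png',c[0]); np.savez('w2.npz',*c)
blobs(c,5,12); print(); blobs(c,14,30); print(); blobs(c,150,300)
E
```

```text
rz tool -0.003 (0.2 deg) then tx -40.5 ty 1.8 tz 167.1 | now [569.5  18.2 227.1] th 89.8 j6 -1.89 w 38.6 t 6.2
px [348.  19.] n 3587 ctr [431.   96.5] size [ 32.5 109.9] long axis deg 75.3 z 8.1
px [170. 196.] n 3727 ctr [613.1 -81.8] size [77.2 94.7] long axis deg 179.6 z 8.1
px [341. 195.] n 3973 ctr [614.  111.1] size [65.  94.7] long axis deg 179.7 z 8.2
px [383. 196.] n 286 ctr [614.5 154. ] size [ 6.4 68.5] long axis deg 178.9 z 7.8
px [ 95. 196.] n 1936 ctr [ 612.6 -167. ] size [54.8 55.4] long axis deg 173.6 z 8.1

px [119. 189.] n 15486 ctr [ 611.6 -125.7] size [157.5 182.6] long axis deg 89.7 z 17.2
px [358. 183.] n 4488 ctr [610.8 117.7] size [ 75.9 164.2] long axis deg 7.1 z 17.6

px [261. 276.] n 45875 ctr [561.1  21.6] size [ 99.6 100.2] long axis deg 51.3 z 252.4
```

View pics/w2.png

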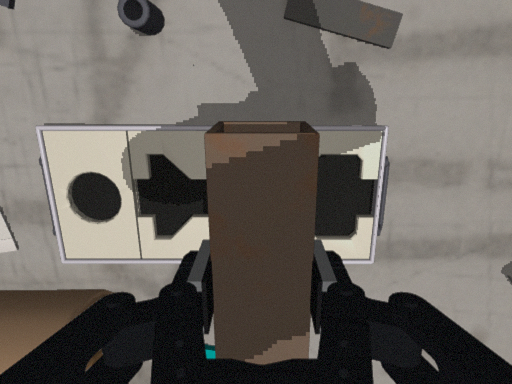

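The view shows the tray (210,195) square to the world, with the tube held upright over it, and the round recess at (95,196). The gusset recess has its long edge at -y. Nests: bush y≈-167, gusset -81, tube 5, strap 91, all at x≈612.

>>> {"name": "play_rows", "arguments": {
  "travel": [
    [-0.021,-0.007,0],
    [-0.0215,-0.006,0.02],
    [0,0,0.025],
    [0,0,0.025],
    [0,0,0.025],
    [0,0,0.025],
    [0,0,0.025],
    [0,0,0.022],
    [0,0,0],
    [0,0,0],
    [0,0,0],
    [0,0,0]
  ],
  "rotation": [
    [0,0,0],
    [0,0,0],
    [0,0,0],
    [0,0,0],
    [0,0,0],
    [0,0,0],
    [0,0,0],
    [0,0,0],
    [0,0,0],
    [0,0,0],
    [0,0,0],
    [0,0,0]
  ],
  "grip": [0,0,0,0,0,0,0,0,0,0,0,0]
}}

```text
clock: 7.25
position: [613.7, 7.4, 63.5]
ee_rot: [-0.001, 1.0, 0.0, 0.002]
contact_force: [0.3, -0.8, -3.2]
gripper_width: 38.7
```

```bash
python3 - <<'E'
from h import *
go(612,5,24,89.8)
E
```

```text
rz tool 0.005 (-0.3 deg) then tx 1.6 ty -2.4 tz 39.5 | now [613.7   7.4  63.5] th 90.1 j6 -1.85 w 38.7 t 7.2
```

>>> {"name": "play_rows", "arguments": {
  "travel": [
    [0.0016,-0.0024,0.01],
    [0,0,0.01],
    [0,0,0.01],
    [0,0,0.009],
    [0,0,0],
    [0,0,0],
    [0,0,0]
  ],
  "rotation": [
    [0,0,0],
    [0,0,0],
    [0,0,0],
    [0,0,0],
    [0,0,0],
    [0,0,0],
    [0,0,0]
  ],
  "grip": [0,0,0,0,0,0,0]
}}

```text
clock: 7.83
position: [610.8, 4.1, 23.0]
ee_rot: [-0.001, 1.0, -0.0, -0.0]
contact_force: [-2.7, 0.3, 6.0]
gripper_width: 38.5
```

>>> {"name": "play_rows", "arguments": {
  "travel": [
    [0,0,0],
    [0,0,0],
    [0,0,0],
    [0,0,0],
    [0,0,0],
    [0,0,-0.02],
    [0,0,-0.03],
    [0,0,-0.03],
    [0,0,-0.03],
    [0,0,-0.03],
    [0,0,-0.03],
    [0,0,-0.03]
  ],
  "rotation": [
    [0,0,0],
    [0,0,0],
    [0,0,0],
    [0,0,0],
    [0,0,0],
    [0,0,0],
    [0,0,0],
    [0,0,0],
    [0,0,0],
    [0,0,0],
    [0,0,0],
    [0,0,0]
  ],
  "grip": [0.7,0.7,0.7,0.7,0.7,1,1,1,1,1,1,1]
}}

```text
clock: 8.83
position: [610.5, 4.2, 223.8]
ee_rot: [-0.0, 1.0, 0.0, 0.0]
contact_force: [-0.2, 0.9, -0.6]
gripper_width: 85.4
```

```bash
python3 - <<'E'
from h import *
go(440,-260,180,90)
c=cam('wrist'); cv2.imwrite('pics/w3.png',c[0]); np.savez('w3.npz',*c)
blobs(c,38,70)
E
```

```text
rz tool 0.001 (-0.0 deg) then tx 170.5 ty -264.2 tz 43.8 | now [610.5   4.2 223.8] th 90.0 j6 -1.84 w 85.4 t 8.8
px [261. 162.] n 5089 ctr [610.9   4. ] size [ 40.1 119.5] long axis deg 0.2 z 48.2
px [110. 266.] n 317 ctr [ 710.7 -151.5] size [ 5.2 30. ] long axis deg 10.4 z 58.3
```

View pics/w3.png

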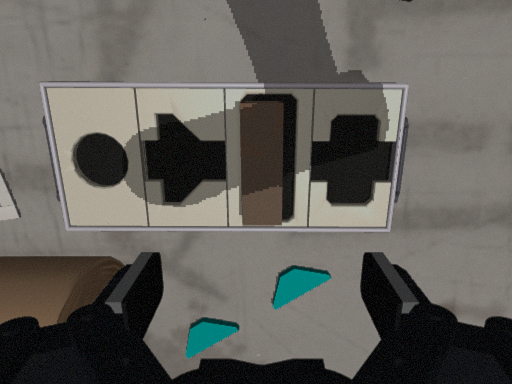

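The tube's top is at 48.2 mm, so it is seated, but it sits left in its recess (240–297 px). I'll get the exact recess outlines from their rim edges at z=17.

```bash
python3 - <<'E'
from h import *
d=np.load('w3.npz'); c=[d[f'arr_{i}'] for i in range(5)]
im,D,K,R,t=c
g=im.max(2); P=pts(c)
m=((g<60)).astype(np.uint8); m[:80]=0;m[232:]=0
n,l,s,cc=cv2.connectedComponentsWithStats(m)
for i in range(1,n):
    if s[i,4]<400: continue
    cn=max(cv2.findContours((l==i).astype(np.uint8),0,1)[0],key=len)[:,0]
    q=cast(cn,17,K,R,t)
    print(cc[i].round(),s[i,4],'x',q[:,0].min().round(1),q[:,0].max().round(1),'y',q[:,1].min().round(1),q[:,1].max().round(1))
    print('  px',cn.min(0),cn.max(0))
for u in (243,290): print(P[150,u])
# floor extents along row 160 (y profile)
print([(u,int(P[160,u,1]),int(P[160,u,2])) for u in range(225,320,3)])
E
```

```text
[270. 146.] 5031 x 544.8 677.3 y -17.9 38.7
  px [240  94] [296 219]
[182. 159.] 4588 x 564.0 657.3 y -118.1 -33.4
  px [143 114] [226 202]
[352. 159.] 5496 x 565.1 658.6 y 55.1 141.7
  px [310 115] [395 203]
[101. 159.] 2118 x 582.9 638.1 y -191.1 -136.1
  px [ 74 133] [127 185]
[594.69902844 -13.44236074  47.82776668]
[602.15426342  34.21086707   8.27280462]
[(225, -35, 8), (228, -30, 17), (231, -27, 17), (234, -24, 16), (237, -21, 18), (240, -18, 17), (243, -13, 46), (246, -10, 48), (249, -7, 47), (252, -5, 48), (255, -2, 48), (258, 0, 47), (261, 3, 48), (264, 6, 48), (267, 9, 47), (270, 12, 47), (273, 14, 48), (276, 17, 48), (279, 20, 48), (282, 23, 47), (285, 29, 7), (288, 32, 8), (291, 35, 8), (294, 38, 7), (297, 41, 16), (300, 44, 16), (303, 47, 15), (306, 50, 16), (309, 53, 16), (312, 57, 9), (315, 61, 7), (318, 64, 8)]
```

Nest centres (x,y): tube (611,10.4), strap (611.8,98.4), gusset (610.7,-75.8), bush (610.5,-163.6). The tube lies flat inside its recess at y=4, within the 8 mm slack. Next is the strap.

>>> {"name": "play_rows", "arguments": {
  "travel": [
    [0.0142,-0.023,0],
    [0.0142,-0.023,0],
    [0.0142,-0.023,0],
    [0.0142,-0.023,0],
    [0.0142,-0.023,0],
    [0.0142,-0.023,0],
    [0.0142,-0.023,0],
    [0.0142,-0.023,0],
    [0.0142,-0.023,0],
    [0.0142,-0.023,0],
    [0.0142,-0.023,0],
    [0.0142,-0.023,0]
  ],
  "rotation": [
    [0,0,0],
    [0,0,0],
    [0,0,0],
    [0,0,0],
    [0,0,0],
    [0,0,0],
    [0,0,0],
    [0,0,0],
    [0,0,0],
    [0,0,0],
    [0,0,0],
    [0,0,0]
  ],
  "grip": [1,1,1,1,1,1,1,1,1,1,1,1]
}}

```text
clock: 9.88
position: [439.7, -272.8, 222.2]
ee_rot: [-0.0, 1.0, 0.0, 0.0]
contact_force: [-0.2, -0.6, -0.2]
gripper_width: 85.3
```

>>> {"name": "play_rows", "arguments": {
  "travel": [
    [0,0,0],
    [0,0,0],
    [0,0,0]
  ],
  "rotation": [
    [0,0,0],
    [0,0,0],
    [0,0,0]
  ],
  "grip": [1,1,1]
}}

```text
clock: 10.13
position: [440.6, -271.9, 222.2]
ee_rot: [-0.0, 1.0, 0.0, 0.0]
contact_force: [0.8, 0.6, -0.1]
gripper_width: 85.4
```

```bash
python3 - <<'E'
from h import *
go(393,-266,180,90)
c=cam('wrist'); cv2.imwrite('pics/w4.png',c[0]); np.savez('w4.npz',*c)
blobs(c,4,15)
E
```

```text
rz tool 0.000 (-0.0 deg) then tx 47.6 ty 5.9 tz 42.2 | now [ 440.6 -271.9  222.2] th 90.0 j6 -1.33 w 85.4 t 10.1
px [405.  63.] n 1377 ctr [ 345.9 -130.2] size [ 13.3 100.6] long axis deg 69.8 z 6.4
px [503.  60.] n 492 ctr [343.6 -36.9] size [21.9 34.9] long axis deg 12.4 z 6.2
px [278. 113.] n 2433 ctr [ 394.4 -254.7] size [34. 80.] long axis deg 70.4 z 8.1
px [201. 222.] n 1549 ctr [ 517.3 -338.5] size [36.7 79.8] long axis deg 102.3 z 10.0
px [341. 239.] n 160 ctr [ 534.7 -182.2] size [ 2.4 57.3] long axis deg 90.6 z 8.9
px [423. 240.] n 267 ctr [535.2 -86.9] size [ 2.  80.9] long axis deg 89.6 z 9.5
px [485. 240.] n 201 ctr [535.5 -16. ] size [ 1.8 64.3] long axis deg 88.9 z 9.3
px [502. 257.] n 317 ctr [559.6   3. ] size [21.9 32.9] long axis deg 87.8 z 11.2
px [304. 295.] n 307 ctr [ 608.4 -219.7] size [ 8.4 86.1] long axis deg 178.1 z 7.8
px [438. 289.] n 1319 ctr [598.6 -63.5] size [38.7 92.5] long axis deg 62.5 z 8.4
px [347. 301.] n 1223 ctr [ 615.2 -170.9] size [44.5 57.1] long axis deg 17.6 z 8.4
px [219. 334.] n 1970 ctr [ 659.9 -347.7] size [ 64.2 143.5] long axis deg 98.6 z 5.5
```

View pics/w4.png

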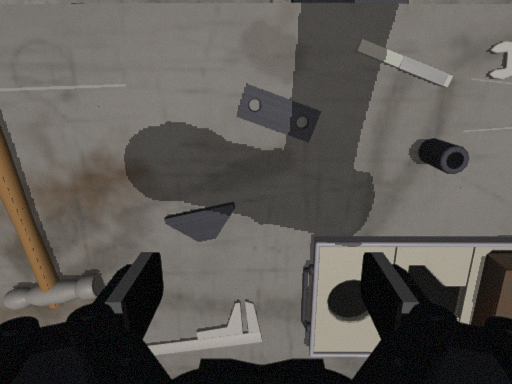

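The drilled strap (278,113, holes visible) is at (394.4,-254.7) with its axis at 70.4°. The gusset (201,222) is at (517.3,-338.5), long edge toward the robot, yaw about 12.3°.

>>> {"name": "play_rows", "arguments": {
  "travel": [
    [0,0,0.013],
    [0,0,0.013],
    [0,0,0.013],
    [0,0,0.013],
    [0,0,0.013],
    [0,0,0.013],
    [0,0,0.013],
    [0,0,0.013],
    [0,0,0.013],
    [0,0,0.013],
    [-0.0005,0.0246,0],
    [0,0.0246,0]
  ],
  "rotation": [
    [0,0,-0.1229],
    [0,0,-0.1229],
    [0,0,-0.1229],
    [0,0,-0.1229],
    [0,0,-0.1229],
    [0,0,-0.1229],
    [0,0,-0.1229],
    [0,0,-0.1229],
    [0,0,-0.1229],
    [0,0,-0.1229],
    [0,0,0],
    [0,0,0]
  ],
  "grip": [0.7,0.7,0.7,0.7,0.7,0.7,0.7,0.7,0.7,0.7,0.7,0.7]
}}

```text
clock: 11.18
position: [394.8, -253.9, 91.0]
ee_rot: [-0.578, 0.816, 0.001, -0.001]
contact_force: [-1.0, 1.3, -0.6]
gripper_width: 59.7
```

>>> {"name": "play_rows", "arguments": {
  "travel": [
    [0,0,0.012],
    [0,0,0.012],
    [0,0,0.012],
    [0,0,0.012],
    [0,0,0],
    [0,0,0]
  ],
  "rotation": [
    [0,0,0],
    [0,0,0],
    [0,0,0],
    [0,0,0],
    [0,0,0],
    [0,0,0]
  ],
  "grip": [0.7,0.7,0.7,0.7,0.7,0.7]
}}

```text
clock: 11.68
position: [394.7, -254.3, 44.0]
ee_rot: [-0.578, 0.816, 0.0, -0.0]
contact_force: [0.2, -0.6, -0.0]
gripper_width: 60.0
```

```bash
python3 - <<'E'
from h import *
go(394.4,-254.7,3,160.4)
E
```

```text
rz tool 0.003 (-0.2 deg) then tx 0.5 ty 0.1 tz 41.0 | now [ 394.7 -254.3   44. ] th 160.6 j6 -0.11 w 60.0 t 11.7
```

>>> {"name": "play_rows", "arguments": {
  "travel": [
    [0,0,0.013],
    [0,0,0.013],
    [0,0,0.012],
    [0,0,0.003],
    [0,0,0],
    [0,0,0],
    [0,0,0],
    [0,0,0],
    [0,0,0],
    [0,0,0]
  ],
  "rotation": [
    [0,0,0],
    [0,0,0],
    [0,0,0],
    [0,0,0],
    [0,0,0],
    [0,0,0],
    [0,0,0],
    [0,0,0],
    [0,0,0],
    [0,0,0]
  ],
  "grip": [0.7,0.7,0.7,0.7,0.7,0,0,0,0,0]
}}

```text
clock: 12.52
position: [395.0, -255.0, 4.6]
ee_rot: [-0.577, 0.817, -0.001, 0.001]
contact_force: [-0.0, 1.4, 4.5]
gripper_width: 30.9
```

>>> {"name": "play_rows", "arguments": {
  "travel": [
    [0,0,-0.015],
    [0,0,-0.015],
    [0,0,-0.015],
    [0,0,-0.015],
    [0,0,-0.015],
    [0,0,-0.015],
    [0,0,-0.015],
    [0,0,-0.015],
    [0,0,-0.015],
    [0,0,-0.015],
    [0,0,-0.01],
    [0,0,0]
  ],
  "rotation": [
    [0,0,0],
    [0,0,0.1229],
    [0,0,0.1229],
    [0,0,0.1229],
    [0,0,0.1229],
    [0,0,0.1229],
    [0,0,0.1229],
    [0,0,0.1229],
    [0,0,0.1229],
    [0,0,0.1229],
    [0,0,0.1229],
    [0,0,0]
  ],
  "grip": [0,0,0,0,0,0,0,0,0,0,0,0]
}}

```text
clock: 13.52
position: [395.6, -255.3, 166.0]
ee_rot: [0.0, 1.0, -0.001, 0.003]
contact_force: [0.5, -0.3, -1.1]
gripper_width: 31.0
```

```bash
python3 - <<'E'
from h import *
go(611.8,98.4,160,90)
E
```

```text
rz tool -0.001 (0.1 deg) then tx -216.2 ty 353.7 tz 6.0 | now [ 395.6 -255.3  166. ] th 89.9 j6 -1.35 w 31.0 t 13.5
```

>>> {"name": "play_rows", "arguments": {
  "travel": [
    [-0.018,0.0295,0],
    [-0.018,0.0295,0],
    [-0.018,0.0295,0],
    [-0.018,0.0295,0],
    [-0.018,0.0295,0],
    [-0.018,0.0295,0],
    [-0.018,0.0295,0],
    [-0.018,0.0295,0],
    [-0.018,0.0295,0],
    [-0.018,0.0295,0],
    [-0.018,0.0295,0],
    [-0.018,0.0295,0]
  ],
  "rotation": [
    [0,0,0],
    [0,0,0],
    [0,0,0],
    [0,0,0],
    [0,0,0],
    [0,0,0],
    [0,0,0],
    [0,0,0],
    [0,0,0],
    [0,0,0],
    [0,0,0],
    [0,0,0]
  ],
  "grip": [0,0,0,0,0,0,0,0,0,0,0,0]
}}

```text
clock: 14.52
position: [610.0, 100.7, 162.3]
ee_rot: [-0.002, 1.0, -0.0, -0.001]
contact_force: [0.6, -0.1, -0.7]
gripper_width: 30.9
```

>>> {"name": "play_rows", "arguments": {
  "travel": [
    [0,0,0],
    [0,0,0],
    [0,0,0]
  ],
  "rotation": [
    [0,0,0],
    [0,0,0],
    [0,0,0]
  ],
  "grip": [0,0,0]
}}

```text
clock: 14.77
position: [609.1, 99.0, 162.2]
ee_rot: [-0.001, 1.0, -0.0, -0.001]
contact_force: [-0.3, -0.4, -2.3]
gripper_width: 30.9
```

```bash
python3 - <<'E'
from h import *
go(611.8,98.4,60,90)
c=cam('wrist'); cv2.imwrite('pics/w5.png',c[0]); np.savez('w5.npz',*c)
p=arm.read_state()['position'][2]
blobs(c,p-15,p+30)
E
```

```text
rz tool 0.003 (-0.2 deg) then tx -2.7 ty -0.6 tz 102.2 | now [609.1  99.  162.2] th 90.2 j6 -1.99 w 30.9 t 14.8
px [262. 251.] n 13646 ctr [609.7  98.6] size [58.3 81.2] long axis deg 179.7 z 165.6
```

View pics/w5.png

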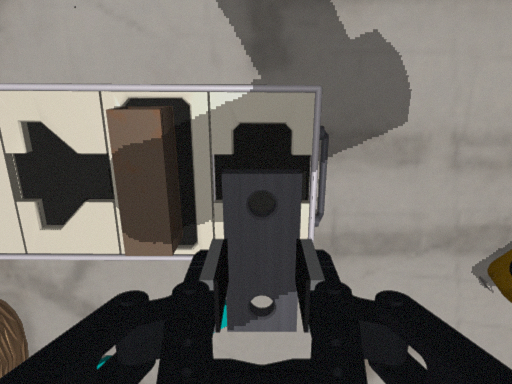

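The strap is held straight over its nest (262,160), both holes visible, and the tube is seated beside it. Lowering into the nest.

>>> {"name": "play_rows", "arguments": {
  "travel": [
    [-0.002,-0.0003,0.02],
    [0,0,0.025],
    [0,0,0.025],
    [0,0,0.025],
    [0,0,0.012],
    [0,0,0.012],
    [0,0,0.012],
    [0,0,0.012],
    [0,0,0.005],
    [0,0,0],
    [0,0,0]
  ],
  "rotation": [
    [0,0,0],
    [0,0,0],
    [0,0,0],
    [0,0,0],
    [0,0,0],
    [0,0,0],
    [0,0,0],
    [0,0,0],
    [0,0,0],
    [0,0,0],
    [0,0,0]
  ],
  "grip": [0,0,0,0,0,0,0,0,0,0,0]
}}

```text
clock: 15.73
position: [612.5, 99.1, 15.6]
ee_rot: [-0.001, 1.0, 0.0, 0.0]
contact_force: [-0.2, 0.4, -1.2]
gripper_width: 31.1
```

```bash
python3 - <<'E'
from h import *
go(611.8,98.4,12.6,90)
E
```

```text
rz tool 0.001 (-0.1 deg) then tx 0.7 ty -0.7 tz 3.0 | now [612.5  99.1  15.6] th 90.1 j6 -1.99 w 31.1 t 15.7
```

Down 3 mm, open to about 46 mm, then rise.

>>> {"name": "play_rows", "arguments": {
  "travel": [
    [0,0,0.003],
    [0,0,0],
    [0,0,0],
    [0,0,0],
    [0,0,0],
    [0,0,0],
    [0,0,0]
  ],
  "rotation": [
    [0,0,0],
    [0,0,0],
    [0,0,0],
    [0,0,0],
    [0,0,0],
    [0,0,0],
    [0,0,0]
  ],
  "grip": [0,0,0.54,0.54,0.54,0.54,0.54]
}}

```text
clock: 16.32
position: [612.3, 99.0, 12.6]
ee_rot: [-0.0, 1.0, 0.0, 0.0]
contact_force: [0.3, 0.5, -0.4]
gripper_width: 45.7
```

>>> {"name": "play_rows", "arguments": {
  "travel": [
    [0,0,-0.01],
    [0,0,-0.02],
    [0,0,-0.03],
    [0,0,-0.03],
    [0,0,-0.03],
    [0,0,-0.03],
    [0,0,-0.03],
    [0,0,-0.03],
    [0,0,0],
    [0,0,0]
  ],
  "rotation": [
    [0,0,0],
    [0,0,0],
    [0,0,0],
    [0,0,0],
    [0,0,0],
    [0,0,0],
    [0,0,0],
    [0,0,0],
    [0,0,0],
    [0,0,0]
  ],
  "grip": [0.54,0.54,0.54,0.6,0.6,0.7,0.7,0.7,0.7,0.7]
}}

```text
clock: 17.15
position: [612.9, 99.3, 225.6]
ee_rot: [-0.0, 1.0, 0.001, 0.003]
contact_force: [-0.5, -0.2, -1.1]
gripper_width: 59.8
```

```bash
python3 - <<'E'
from h import *
go(517.3,-338.5,160,12.3); go(517.3,-338.5,160,90)
c=cam('wrist'); cv2.imwrite('pics/w6.png',c[0]); np.savez('w6.npz',*c)
P=pts(c); im,D,K,R,t=c
for x in (575,595,629,648):
  for y in (90,98,106):
    q=K@(R@[x,y,16]+t); u,v=(q[:2]/q[2]).astype(int); print(P[v,u].round(1),im[v,u],end=' ')
E
```

```text
rz tool 1.357 (-77.8 deg) then tx -407.3 ty -186.7 tz 65.6 | now [612.9  99.3 225.6] th 90.1 j6 -1.99 w 59.8 t 17.1
rz tool 0.001 (-0.1 deg) then tx 95.6 ty -437.8 tz 65.6 | now [612.9  99.3 225.6] th 90.1 j6 -1.99 w 59.8 t 17.1
[574.8  89.9  16.5] [40 44 40] [574.8  97.   16.1] [49 48 47] [574.9 105.1  15.4] [46 42 46] [594.4  89.7  14.7] [44 40 36] [594.3  98.   15.1] [51 42 44] [594.1 105.2  16.4] [43 42 39] [628.2  89.4  16.1] [47 44 44] [628.4  97.9  15.6] [51 49 49] [627.9 105.3  17.4] [47 46 42] [647.1  89.3  16.4] [79 73 72] [647.1  97.9  16.4] [76 72 71] [647.3 105.5  15.7] [79 74 75]
```

View pics/w6.png

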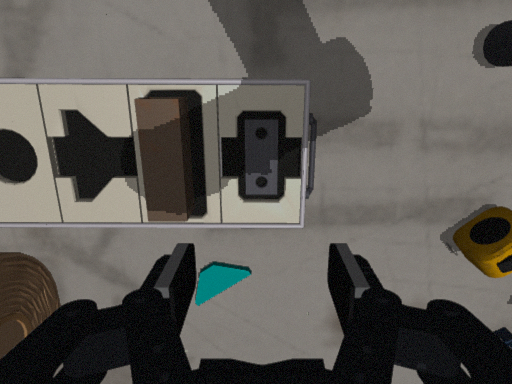

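The strap lies level in its nest (262,155), top at 16 mm, which is seated. Next is the gusset.

>>> {"name": "play_rows", "arguments": {
  "travel": [
    [0.008,-0.0365,0],
    [0.008,-0.0365,0],
    [0.008,-0.0365,0],
    [0.008,-0.0365,0],
    [0.008,-0.0365,0],
    [0.008,-0.0365,0],
    [0.008,-0.0365,0],
    [0.008,-0.0365,0],
    [0.008,-0.0365,0],
    [0.008,-0.0365,0],
    [0.008,-0.0365,0],
    [0.008,-0.0365,0]
  ],
  "rotation": [
    [0,0,0],
    [0,0,0],
    [0,0,0],
    [0,0,0],
    [0,0,0],
    [0,0,0],
    [0,0,0],
    [0,0,0],
    [0,0,0],
    [0,0,0],
    [0,0,0],
    [0,0,0]
  ],
  "grip": [0.7,0.7,0.7,0.7,0.7,0.7,0.7,0.7,0.7,0.7,0.7,0.7]
}}

```text
clock: 18.2
position: [514.9, -340.4, 220.7]
ee_rot: [-0.0, 1.0, 0.001, -0.002]
contact_force: [-0.2, -0.6, 0.9]
gripper_width: 60.1
```

>>> {"name": "play_rows", "arguments": {
  "travel": [
    [0,0,0.005],
    [0,0,0.005],
    [0,0,0.005],
    [0,0,0.005],
    [0,0,0.005],
    [0,0,0.005],
    [0,0,0.005],
    [0,0,0.005],
    [0,0,0.005],
    [0,0,0.005],
    [0,0,0.005],
    [0,0,0]
  ],
  "rotation": [
    [0,0,0.1234],
    [0,0,0.1234],
    [0,0,0.1234],
    [0,0,0.1234],
    [0,0,0.1234],
    [0,0,0.1234],
    [0,0,0.1234],
    [0,0,0.1234],
    [0,0,0.1234],
    [0,0,0.1234],
    [0,0,0.1234],
    [0,0,0]
  ],
  "grip": [0.7,0.7,0.7,0.7,0.7,0.7,0.7,0.7,0.7,0.7,0.7,0.7]
}}

```text
clock: 19.2
position: [514.8, -338.4, 164.4]
ee_rot: [0.628, 0.778, -0.001, -0.003]
contact_force: [0.2, 0.3, -0.2]
gripper_width: 59.8
```

```bash
python3 - <<'E'
from h import *
go(517.3,-338.5,60,12.3)
c=cam('wrist'); np.savez('w7.npz',*c)
cv2.imwrite('pics/w7.png',c[0])
blobs(c,5,15)
E
```

```text
rz tool -0.003 (0.2 deg) then tx -0.7 ty 2.4 tz 104.4 | now [ 514.8 -338.4  164.4] th 12.1 j6 -2.61 w 59.8 t 19.2
px [432.  10.] n 1220 ctr [ 617.4 -183.6] size [18.3 51.4] long axis deg 11.9 z 8.2
px [406.  59.] n 767 ctr [ 610.1 -220. ] size [ 6.4 82. ] long axis deg 179.9 z 7.8
px [261. 172.] n 2387 ctr [ 517.5 -338.3] size [35.5 79.8] long axis deg 102.7 z 10.0
px [417. 181.] n 1244 ctr [ 648.8 -326.1] size [45.9 62.5] long axis deg 100.1 z 6.3
```

View pics/w7.png

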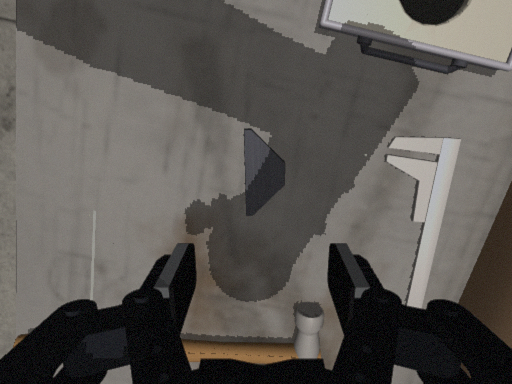

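The gusset (261,172) is symmetric between the fingers, at (517.5,-338.3), long axis 102.7°. Descending.

>>> {"name": "play_rows", "arguments": {
  "travel": [
    [-0.0007,0.0025,0.02],
    [0,0,0.025],
    [0,0,0.025],
    [0,0,0.025],
    [0,0,0.02],
    [0,0,0.02],
    [0,0,0.016],
    [0,0,0],
    [0,0,0],
    [0,0,0]
  ],
  "rotation": [
    [0,0,0],
    [0,0,0],
    [0,0,0],
    [0,0,0],
    [0,0,0],
    [0,0,0],
    [0,0,0],
    [0,0,0],
    [0,0,0],
    [0,0,0]
  ],
  "grip": [0.7,0.7,0.7,0.7,0.7,0.7,0.7,0.7,0.7,0.7]
}}

```text
clock: 20.08
position: [519.7, -339.6, 17.2]
ee_rot: [0.627, 0.779, 0.0, 0.001]
contact_force: [-0.2, -0.0, 0.9]
gripper_width: 59.8
```

```bash
python3 - <<'E'
from h import *
go(517.5,-338.3,3.5,12.5)
E
```

```text
rz tool -0.002 (0.1 deg) then tx 1.8 ty -1.9 tz 13.7 | now [ 519.7 -339.6   17.2] th 12.4 j6 -2.61 w 59.8 t 20.1
```

>>> {"name": "play_rows", "arguments": {
  "travel": [
    [0.001,-0.002,0.007],
    [0,0,0.0065],
    [0,0,0],
    [0,0,0],
    [0,0,0],
    [0,0,0],
    [0,0,0],
    [0,0,0],
    [0,0,0]
  ],
  "rotation": [
    [0,0,0],
    [0,0,0],
    [0,0,0],
    [0,0,0],
    [0,0,0],
    [0,0,0],
    [0,0,0],
    [0,0,0],
    [0,0,0]
  ],
  "grip": [0.7,0.7,0.7,0,0,0,0,0,0]
}}

```text
clock: 20.83
position: [517.3, -338.9, 3.5]
ee_rot: [0.627, 0.779, 0.0, 0.001]
contact_force: [-0.9, 0.7, 3.2]
gripper_width: 33.8
```

>>> {"name": "play_rows", "arguments": {
  "travel": [
    [0,0,-0.015],
    [0,0,-0.015],
    [0,0,-0.015],
    [0,0,-0.015],
    [0,0,-0.015],
    [0,0,-0.015],
    [0,0,-0.015],
    [0,0,-0.015],
    [0,0,-0.015],
    [0,0,-0.015],
    [0,0,-0.01],
    [0,0,0]
  ],
  "rotation": [
    [0,0,0],
    [0,0,-0.123],
    [0,0,-0.123],
    [0,0,-0.123],
    [0,0,-0.123],
    [0,0,-0.123],
    [0,0,-0.123],
    [0,0,-0.123],
    [0,0,-0.123],
    [0,0,-0.123],
    [0,0,-0.123],
    [0,0,-0.123]
  ],
  "grip": [0,0,0,0,0,0,0,0,0,0,0,0]
}}

```text
clock: 21.83
position: [517.8, -339.2, 164.9]
ee_rot: [-0.001, 1.0, -0.001, 0.002]
contact_force: [-0.3, 1.0, -0.9]
gripper_width: 33.9
```

```bash
python3 - <<'E'
from h import *
go(610.7,-75.8,160,90)
E
```

```text
rz tool 0.003 (-0.1 deg) then tx -92.9 ty 263.4 tz 4.9 | now [ 517.8 -339.2  164.9] th 90.1 j6 -1.25 w 33.9 t 21.8
```

>>> {"name": "play_rows", "arguments": {
  "travel": [
    [-0.0116,0.0329,0],
    [-0.0116,0.0329,0],
    [-0.0116,0.0329,0],
    [-0.0116,0.0329,0],
    [-0.0116,0.0329,0],
    [-0.0116,0.0329,0],
    [-0.0116,0.0329,0],
    [-0.0116,0.0329,0],
    [0,0,0],
    [0,0,0],
    [0,0,0]
  ],
  "rotation": [
    [0,0,0],
    [0,0,0],
    [0,0,0],
    [0,0,0],
    [0,0,0],
    [0,0,0],
    [0,0,0],
    [0,0,0],
    [0,0,0],
    [0,0,0],
    [0,0,0]
  ],
  "grip": [0,0,0,0,0,0,0,0,0,0,0]
}}

```text
clock: 22.75
position: [610.0, -75.8, 162.0]
ee_rot: [0.002, 1.0, 0.0, -0.001]
contact_force: [-0.2, -0.1, -1.2]
gripper_width: 33.8
```

```bash
python3 - <<'E'
from h import *
go(610.7,-75.8,60,90)
c=cam('wrist'); cv2.imwrite('pics/w8.png',c[0]); np.savez('w8.npz',*c)
p=arm.read_state()['position'][2]
blobs(c,p-10,p+20)
E
```

```text
rz tool -0.003 (0.2 deg) then tx -0.7 ty -0.0 tz 102.0 | now [610.  -75.8 162. ] th 89.8 j6 -1.71 w 33.8 t 22.8
px [254. 253.] n 10259 ctr [611.8 -89.2] size [59.2 66.4] long axis deg 141.6 z 168.6
```

View pics/w8.png

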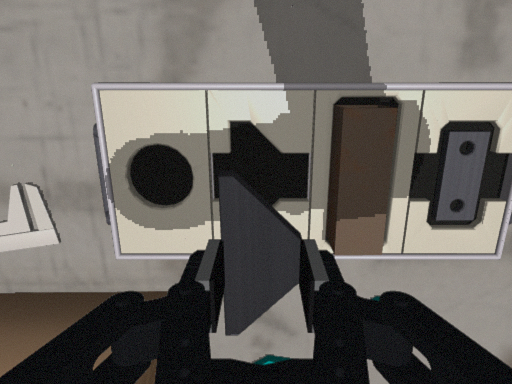

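The gusset is held with its long edge at -y, matching the recess at (262,170). Lowering.

>>> {"name": "play_rows", "arguments": {
  "travel": [
    [-0.0007,0,0.02],
    [0,0,0.025],
    [0,0,0.025],
    [0,0,0.025],
    [0,0,0.012],
    [0,0,0.012],
    [0,0,0.012],
    [0,0,0.012],
    [0,0,0.004],
    [0,0,0],
    [0,0,0],
    [0,0,0]
  ],
  "rotation": [
    [0,0,0],
    [0,0,0],
    [0,0,0],
    [0,0,0],
    [0,0,0],
    [0,0,0],
    [0,0,0],
    [0,0,0],
    [0,0,0],
    [0,0,0],
    [0,0,0],
    [0,0,0]
  ],
  "grip": [0,0,0,0,0,0,0,0,0,0,0,0]
}}

```text
clock: 23.8
position: [612.1, -75.8, 16.7]
ee_rot: [0.002, 1.0, 0.0, 0.001]
contact_force: [0.3, 0.5, -1.3]
gripper_width: 33.2
```

```bash
python3 - <<'E'
from h import *
go(610.7,-75.8,11.5,90)
E
```

```text
rz tool -0.003 (0.2 deg) then tx 1.4 ty -0.0 tz 5.2 | now [612.1 -75.8  16.7] th 89.8 j6 -1.71 w 33.2 t 23.8
```

>>> {"name": "play_rows", "arguments": {
  "travel": [
    [0.001,0,0.0045],
    [0,0,0],
    [0,0,0],
    [0,0,0],
    [0,0,0],
    [0,0,0],
    [0,0,0]
  ],
  "rotation": [
    [0,0,0],
    [0,0,0],
    [0,0,0],
    [0,0,0],
    [0,0,0],
    [0,0,0],
    [0,0,0]
  ],
  "grip": [0,0,0.54,0.54,0.54,0.54,0.54]
}}

```text
clock: 24.38
position: [610.4, -75.9, 11.5]
ee_rot: [0.002, 1.0, 0.0, 0.0]
contact_force: [-0.9, 0.1, -0.1]
gripper_width: 46.2
```

>>> {"name": "play_rows", "arguments": {
  "travel": [
    [0,0,-0.01],
    [0,0,-0.02],
    [0,0,-0.03],
    [0,0,-0.03],
    [0,0,-0.03],
    [0,0,-0.03],
    [0,0,-0.03],
    [0,0,-0.03],
    [0,0,0],
    [0,0,0]
  ],
  "rotation": [
    [0,0,0],
    [0,0,0],
    [0,0,0],
    [0,0,0],
    [0,0,0],
    [0,0,0],
    [0,0,0],
    [0,0,0],
    [0,0,0],
    [0,0,0]
  ],
  "grip": [0.54,0.54,0.54,0.6,0.6,1,1,1,1,1]
}}

```text
clock: 25.22
position: [611.2, -75.8, 224.6]
ee_rot: [0.002, 1.0, 0.0, 0.003]
contact_force: [-0.6, 0.3, -0.9]
gripper_width: 85.4
```

```bash
python3 - <<'E'
from h import *
go(500.5,339.2,225,90)
c=cam('wrist'); cv2.imwrite('pics/w9.png',c[0]); np.savez('w9.npz',*c)
P=pts(c); im,D,K,R,t=c
for x in (580,600,620,640):
  for y in (-90,-86,-70):
    q=K@(R@[x,y,18]+t); u,v=(q[:2]/q[2]).astype(int); print(P[v,u].round(1),im[v,u],end=' ')
E
```

```text
rz tool -0.004 (0.2 deg) then tx 110.7 ty 415.0 tz -0.4 | now [611.2 -75.8 224.6] th 89.8 j6 -1.71 w 85.4 t 25.2
[579.8 -90.4  17.6] [43 41 41] [579.8 -86.4  18.1] [55 50 51] [581.2 -70.    7.9] [34 32 37] [599.1 -90.7  18.5] [44 39 41] [599.2 -86.6  18.1] [46 39 42] [599.1 -70.2  18.9] [51 47 45] [619.2 -90.   18.2] [49 45 45] [619.1 -86.9  18.6] [48 43 43] [619.5 -70.1  17.6] [41 37 41] [638.9 -90.4  18. ] [44 40 45] [639.3 -86.2  17. ] [53 45 48] [642.2 -70.    7.5] [11 12 12]
```

View pics/w9.png

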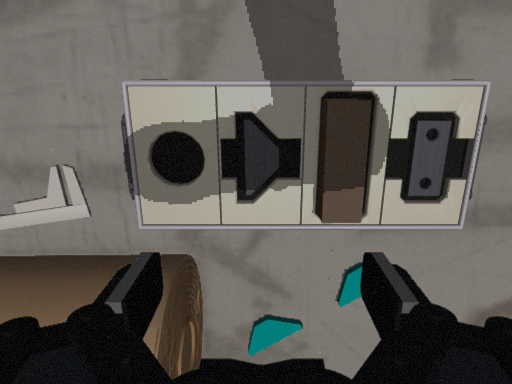

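The gusset sits flat in its nest (258,157), top at 18 mm, so it is seated. Next is the wide bush.

>>> {"name": "play_rows", "arguments": {
  "travel": [
    [0.0092,0.0346,0],
    [0.0092,0.0346,0],
    [0.0092,0.0346,0],
    [0.0092,0.0346,0],
    [0.0092,0.0346,0],
    [0.0092,0.0346,0],
    [0.0092,0.0346,0],
    [0.0092,0.0346,0],
    [0.0092,0.0346,0],
    [0.0092,0.0346,0],
    [0.0092,0.0346,0],
    [0.0092,0.0346,0]
  ],
  "rotation": [
    [0,0,0],
    [0,0,0],
    [0,0,0],
    [0,0,0],
    [0,0,0],
    [0,0,0],
    [0,0,0],
    [0,0,0],
    [0,0,0],
    [0,0,0],
    [0,0,0],
    [0,0,0]
  ],
  "grip": [1,1,1,1,1,1,1,1,1,1,1,1]
}}

```text
clock: 26.27
position: [499.9, 340.7, 219.7]
ee_rot: [0.002, 1.0, -0.001, -0.001]
contact_force: [0.8, -0.8, 0.4]
gripper_width: 85.2
```

>>> {"name": "play_rows", "arguments": {
  "travel": [
    [0,0,0],
    [0,0,0],
    [0,0,0]
  ],
  "rotation": [
    [0,0,0],
    [0,0,0],
    [0,0,0]
  ],
  "grip": [1,1,1]
}}

```text
clock: 26.52
position: [500.7, 339.2, 219.9]
ee_rot: [0.002, 1.0, -0.001, -0.001]
contact_force: [0.4, -0.4, 0.8]
gripper_width: 85.4
```

```bash
python3 - <<'E'
from h import *
go(500.5,339.2,70,90)
c=cam('wrist'); np.savez('w10.npz',*c)
blobs(c,44,55); blobs(c,3,30,60)
E
```

```text
rz tool -0.003 (0.2 deg) then tx 0.2 ty 0.0 tz 149.9 | now [500.7 339.2 219.9] th 89.8 j6 -2.44 w 85.4 t 26.5
px [263. 167.] n 1110 ctr [500.5 339.5] size [40.1 40.7] long axis deg 90.0 z 49.9
px [275. 331.] n 443 ctr [687.2 349.4] size [25.4 69.4] long axis deg 107.8 z 49.9
px [431.  87.] n 6050 ctr [438.4 504.9] size [ 68.8 185.8] long axis deg 169.9 z 13.1
px [38. 95.] n 2533 ctr [435.3 114. ] size [32.5 75.3] long axis deg 75.3 z 7.9
px [263. 169.] n 130 ctr [507.9 339.5] size [ 8.9 21.5] long axis deg 89.7 z 18.2
px [ 48. 253.] n 12237 ctr [611.6  88.9] size [137.8 157.7] long axis deg 179.1 z 16.3
px [351. 335.] n 2976 ctr [721.4 455.8] size [ 56.9 126.1] long axis deg 169.9 z 13.0
px [271. 313.] n 679 ctr [690.7 346.5] size [27.8 74.4] long axis deg 113.8 z 18.9
px [472. 312.] n 893 ctr [692.7 590.7] size [ 26.5 104.2] long axis deg 78.1 z 12.8
```

>>> {"name": "play_rows", "arguments": {
  "travel": [
    [0,0,0.02],
    [0,0,0.025],
    [0,0,0.025],
    [0,0,0.025],
    [0,0,0.025],
    [0,0,0.025],
    [0,0,0.02],
    [0,0,0.015],
    [0,0,0.012],
    [0,0,0],
    [0,0,0],
    [0,0,0]
  ],
  "rotation": [
    [0,0,0],
    [0,0,0],
    [0,0,0],
    [0,0,0],
    [0,0,0],
    [0,0,0],
    [0,0,0],
    [0,0,0],
    [0,0,0],
    [0,0,0],
    [0,0,0],
    [0,0,0]
  ],
  "grip": [1,1,1,1,1,1,1,1,1,1,1,1]
}}

```text
clock: 27.57
position: [502.2, 339.4, 30.2]
ee_rot: [0.002, 1.0, 0.0, 0.001]
contact_force: [0.3, -0.7, 0.8]
gripper_width: 85.1
```

```bash
python3 - <<'E'
from h import *
go(500.5,339.5,15,90)
E
```

```text
rz tool -0.004 (0.3 deg) then tx 1.7 ty 0.1 tz 15.2 | now [502.2 339.4  30.2] th 89.7 j6 -2.44 w 85.1 t 27.6
```

>>> {"name": "play_rows", "arguments": {
  "travel": [
    [0.0015,0,0.008],
    [0,0,0.007],
    [0,0,0],
    [0,0,0],
    [0,0,0],
    [0,0,0],
    [0,0,0],
    [0,0,0],
    [0,0,0],
    [0,0,0],
    [0,0,0]
  ],
  "rotation": [
    [0,0,0],
    [0,0,0],
    [0,0,0],
    [0,0,0],
    [0,0,0],
    [0,0,0],
    [0,0,0],
    [0,0,0],
    [0,0,0],
    [0,0,0],
    [0,0,0]
  ],
  "grip": [1,1,1,0,0,0,0,0,0,0,0]
}}

```text
clock: 28.48
position: [500.2, 340.0, 14.9]
ee_rot: [0.002, 1.0, 0.0, 0.0]
contact_force: [-0.6, -0.8, 4.3]
gripper_width: 37.6
```

>>> {"name": "play_rows", "arguments": {
  "travel": [
    [0,0,-0.015],
    [0,0,-0.025],
    [0,0,-0.025],
    [0,0,-0.025],
    [0,0,-0.025],
    [0,0,-0.025],
    [0,0,-0.025],
    [0,0,0],
    [0,0,0]
  ],
  "rotation": [
    [0,0,0],
    [0,0,0],
    [0,0,0],
    [0,0,0],
    [0,0,0],
    [0,0,0],
    [0,0,0],
    [0,0,0],
    [0,0,0]
  ],
  "grip": [0,0,0,0,0,0,0,0,0]
}}

```text
clock: 29.23
position: [499.6, 339.9, 179.2]
ee_rot: [0.002, 1.0, 0.001, -0.0]
contact_force: [-0.5, 0.1, -3.7]
gripper_width: 37.8
```

```bash
python3 - <<'E'
from h import *
go(610.5,-163.6,180,90)
E
```

```text
rz tool -0.004 (0.2 deg) then tx -110.9 ty -503.5 tz -0.8 | now [499.6 339.9 179.2] th 89.8 j6 -2.44 w 37.8 t 29.2
```

>>> {"name": "play_rows", "arguments": {
  "travel": [
    [-0.0079,-0.036,0],
    [-0.0079,-0.036,0],
    [-0.0079,-0.036,0],
    [-0.0079,-0.036,0],
    [-0.0079,-0.036,0],
    [-0.0079,-0.036,0],
    [-0.0079,-0.036,0],
    [-0.0079,-0.036,0],
    [-0.0079,-0.036,0],
    [-0.0079,-0.036,0],
    [-0.0079,-0.036,0],
    [-0.0079,-0.036,0]
  ],
  "rotation": [
    [0,0,0],
    [0,0,0],
    [0,0,0],
    [0,0,0],
    [0,0,0],
    [0,0,0],
    [0,0,0],
    [0,0,0],
    [0,0,0],
    [0,0,0],
    [0,0,0],
    [0,0,0]
  ],
  "grip": [0,0,0,0,0,0,0,0,0,0,0,0]
}}

```text
clock: 30.23
position: [591.4, -94.2, 175.8]
ee_rot: [0.002, 1.0, 0.0, -0.003]
contact_force: [1.2, 0.4, -3.4]
gripper_width: 37.4
```

>>> {"name": "play_rows", "arguments": {
  "travel": [
    [-0.0079,-0.036,0],
    [-0.0079,-0.036,0],
    [0,0,0],
    [0,0,0],
    [0,0,0]
  ],
  "rotation": [
    [0,0,0],
    [0,0,0],
    [0,0,0],
    [0,0,0],
    [0,0,0]
  ],
  "grip": [0,0,0,0,0]
}}

```text
clock: 30.65
position: [607.2, -164.4, 176.4]
ee_rot: [0.002, 1.0, 0.001, -0.003]
contact_force: [0.2, 0.3, -3.7]
gripper_width: 37.4
```

```bash
python3 - <<'E'
from h import *
go(610.5,-163.6,60,90)
c=cam('wrist'); cv2.imwrite('pics/w11.png',c[0]); np.savez('w11.npz',*c)
d=np.load('w9.npz'); P=pts([d[f'arr_{i}'] for i in range(5)])[:, :115].reshape(-1,3)
for a,b in((30,60),(60,90),(90,130),(130,180),(180,220)):
    q=P[(P[:,2]>a)&(P[:,2]<b)&(P[:,0]>640)&(P[:,1]<-110)]; print(a,len(q),q[:,0].min() if len(q) else '')
E
```

```text
rz tool -0.005 (0.3 deg) then tx -3.3 ty 0.8 tz 116.4 | now [ 607.2 -164.4  176.4] th 89.7 j6 -1.57 w 37.4 t 30.6
30 5 699.761266100867
60 990 691.5609561351366
90 3440 690.3480681297616
130 2026 696.3921489675367
180 0
```

View pics/w11.png

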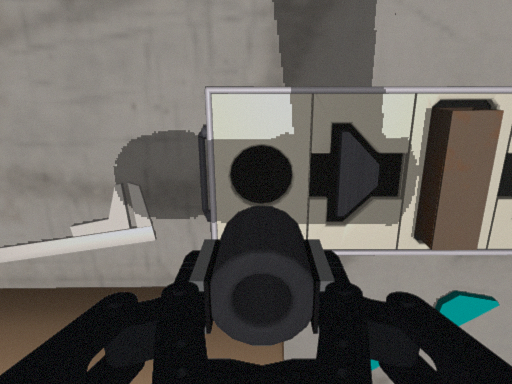

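The bush is held upright and lined up with the round recess (262,175). The cylinder surface starts at x≥690, so the gripper clears it. Lowering.

>>> {"name": "play_rows", "arguments": {
  "travel": [
    [-0.002,0.0008,0.02],
    [0,0,0.025],
    [0,0,0.025],
    [0,0,0.025],
    [0,0,0.014],
    [0,0,0.012],
    [0,0,0.012],
    [0,0,0.01],
    [0,0,0],
    [0,0,0],
    [0,0,0]
  ],
  "rotation": [
    [0,0,0],
    [0,0,0],
    [0,0,0],
    [0,0,0],
    [0,0,0],
    [0,0,0],
    [0,0,0],
    [0,0,0],
    [0,0,0],
    [0,0,0],
    [0,0,0]
  ],
  "grip": [0,0,0,0,0,0,0,0,0,0,0]
}}

```text
clock: 31.62
position: [611.6, -163.9, 37.3]
ee_rot: [0.002, 1.0, -0.0, 0.001]
contact_force: [0.1, -0.4, -3.9]
gripper_width: 37.3
```

```bash
python3 - <<'E'
from h import *
go(610.5,-163.6,23,90)
E
```

```text
rz tool -0.003 (0.2 deg) then tx 1.1 ty 0.3 tz 14.3 | now [ 611.6 -163.9   37.3] th 89.8 j6 -1.57 w 37.3 t 31.6
```

>>> {"name": "play_rows", "arguments": {
  "travel": [
    [0.001,0.0003,0.007],
    [0,0,0.0065],
    [0,0,0],
    [0,0,0],
    [0,0,0],
    [0,0,0],
    [0,0,0],
    [0,0,0],
    [0,0,0]
  ],
  "rotation": [
    [0,0,0],
    [0,0,0],
    [0,0,0],
    [0,0,0],
    [0,0,0],
    [0,0,0],
    [0,0,0],
    [0,0,0],
    [0,0,0]
  ],
  "grip": [0,0,0,0,0.7,0.7,0.7,0.7,0.7]
}}

```text
clock: 32.37
position: [609.8, -163.6, 23.0]
ee_rot: [0.002, 1.0, -0.0, 0.0]
contact_force: [0.3, -0.6, -0.8]
gripper_width: 59.8
```

>>> {"name": "play_rows", "arguments": {
  "travel": [
    [0,0,-0.01],
    [0,0,-0.02],
    [0,0,-0.03],
    [0,0,-0.03],
    [0,0,-0.03],
    [0,0,-0.03],
    [0,0,-0.03],
    [0.02,0.02,-0.03],
    [0.025,0.025,0],
    [0.02,0.02,0],
    [0,0,0],
    [0,0,0]
  ],
  "rotation": [
    [0,0,0],
    [0,0,0],
    [0,0,0],
    [0,0,0],
    [0,0,0],
    [0,0,0],
    [0,0,0],
    [0,0,0],
    [0,0,0],
    [0,0,0],
    [0,0,0],
    [0,0,0]
  ],
  "grip": [0.7,0.7,0.7,0.7,0.7,1,1,1,1,1,1,1]
}}

```text
clock: 33.37
position: [544.3, -97.6, 234.5]
ee_rot: [0.001, 1.0, 0.0, 0.001]
contact_force: [0.3, -0.2, 0.3]
gripper_width: 85.2
```

```bash
python3 - <<'E'
from h import *
go(545,-98,225,90)
c=cam('wrist'); cv2.imwrite('pics/w12.png',c[0])
blobs(c,46,62); blobs(c,38,62)
P=pts(c); im,D,K,R,t=c
for n,x,y,z in(('strap',595,98,16),('gusset',610,-80,18),('tube',610,5,48)):
    q=K@(R@[x,y,z]+t); u,v=(q[:2]/q[2]).astype(int); print(n,P[v,u].round(1))
E
```

```text
rz tool -0.002 (0.1 deg) then tx -0.7 ty -0.4 tz 9.5 | now [544.3 -97.6 234.5] th 89.9 j6 -1.69 w 85.2 t 33.4
px [270.  41.] n 560 ctr [433.7 -89.9] size [26.7 27. ] long axis deg 179.7 z 49.8
px [358. 219.] n 3812 ctr [611.3   3.9] size [ 40.4 121. ] long axis deg 0.3 z 48.2
px [198. 227.] n 1089 ctr [ 610.2 -163.5] size [40.5 41.2] long axis deg 83.2 z 57.6
px [270.  41.] n 601 ctr [433.7 -89.9] size [26.7 27. ] long axis deg 179.7 z 49.7
px [358. 219.] n 4017 ctr [611.3   3.8] size [ 40.6 121. ] long axis deg 0.3 z 48.2
px [198. 226.] n 1275 ctr [ 610.2 -163.6] size [40.7 41.1] long axis deg 86.1 z 57.3
strap [594.3  97.5  15.4]
gusset [609.5 -80.5  18.2]
tube [609.    4.5  48.6]
```

View pics/w12.png

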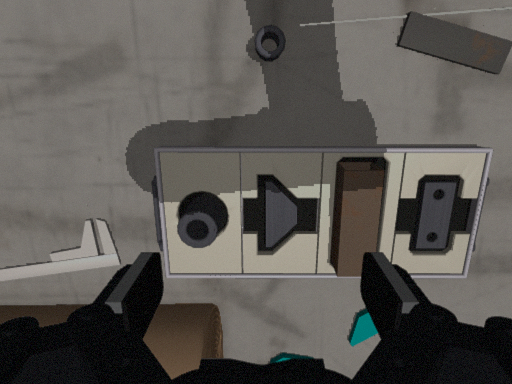

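All four parts are seated: bush (198,227), gusset (275,213), tube (358,219) and strap (435,213). The slim bush and flat blank haven't moved, and the gripper is clear. Handing in.

```bash
python3 -c "
from h import *
print(workorder.job_done())"
```

```text
the job is handed in; nothing more can be done
None
```

All four parts are in their nests, and I handed the job in at about 33 s of the 102 s. They went in the order you listed: square tube, drilled strap, gusset plate, wide bush.

| Part | Top height measured (mm) | Seated height (mm) | Position |
|---|---|---|---|
| Square tube | 48.2 | 48 | in its recess, 6 mm off-centre in y |
| Drilled strap | 15.4–16 | 16 | in its nest |
| Gusset plate | 18.2 | 18 | long edge at the recess's long edge |
| Wide bush | 57.5 | 58 | within about 0.5 mm of its nest centre |

- **Left alone:** I never touched the slim bush, the flat blank or the turquoise plates. The last picture shows the slim bush and flat blank as before. One turquoise plate was mostly hidden behind the gripper.
- **Forces:** every reading was under 7 N, and the gripper was open and clear of everything at hand-in.
- **Tube off-centre:** the recess allows 8 mm each way, so the tube lies flat about 1.6 mm from one wall. I first took the nest centre from a partly hidden view and left the tube as it was.
- **Gripper width readings:** these came out 1 to 4.5 mm below the real part widths. The lifted weight of about 3.7 N and the size in the pictures both fit the wide bush, and its holes identified the strap.

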